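# Free the spray locker's child latch with the dibber

### The arm

A 6-joint arm with a two-finger parallel gripper is mounted at the origin on the work surface. World frame = base frame: x ahead of the robot, y to its left, z up, the work surface at z = 0. Lengths are in m, angles in degrees, forces in N, time in s.
With the tool pointing down it reaches from about 0.25 to 0.8 m from the base axis. Payload 8.5 kg.
Tool frame: the origin (TCP) lies at the very end of the fingers, on their centre line; the grasp point (between the pads) lies 19 mm behind it; z points along the fingers, y is the line along which they close (so a half turn about z gives the same grasp; the last joint's range is limited). The gripper opens to 85 mm and grips with 20 to 120 N. Pads are 22 mm wide; open, the fingers measure 114 mm over their backs; the gripper's body (76 mm by 85 mm) begins 54 mm behind the grasp point. The pads swing forward as they close: fully open they stand 13 mm farther back than shut.
Start: joints at [70.187, 13.648, -0.773, 75.585, 0, 90], TCP at [0.178, 0.494, 0.231] pointing down, gripper open.
Joint ranges: [-152.45, 152.45], [-59.26, 108.67], [-65.41, 83.53], [-104.44, 129.93], [-82.83, 76.93], [-180, 180]. Speed limits (degrees/s): [127.2, 127.2, 159.86, 180, 180, 180].

### API

Orientations are given as [roll, pitch, yaw] about the fixed x, y, z axes, in that order (R = Rz(yaw) Ry(pitch) Rx(roll)).
In Python, from station import r gives the robot as it stands.
- The arm moves only by the tool carry_out, never from a script. Its argument "steps" is a list of rows, each a list of 6 numbers: the shift along the tool's x, y, z in mm, then the turn, a rotation vector about the tool's x, y, z in rad. A call has 1 to 20 rows; each row shifts and turns the commanded pose from where the row before left it, along the tool's axes as they then stand; what a row does not reach is not made up. A row lasts 1/8 s, in which the tool goes at most 62.5 mm and 10.7 degrees, less where a joint would pass 70% of its speed; a pose out of reach is approached as far as the arm can. A call with a gripper value outside its range is refused whole. "jaw" is the closure, from 0 (fully open) to 1 (shut), set as the call begins (left out, the last holds). The fingers move at their own pace and stop on an object; the grip force is fixed at half the most. Time passes only in rows, so rows that do not move let the fingers close. It gives the time, the measured TCP pose, the force, the opening and the grip force at its end, in the units of the state.
- r.get_state(): the state, without advancing time (a new reading comes with each control period).
- r.snapshot(name): name is "scene" or "side" or "wrist"; returns a dict with "image" (480x640x3 uint8, red, green, blue), "fx", "fy", "cx", "cy" (pixels), "k1" (the pictures are not rectified: a ray, as slopes to the right and down, at radius r is drawn at 1 + k1 r^2 times it, then the intrinsics apply), "camera_from_world" (4x4, takes a point from world to camera coordinates). Camera axes: x right, y up, looking along -z (the intrinsics and any distortion apply to the point x, -y, -z); pixel columns grow to the right and rows downward; lengths in m; the calibration is good to about 2 mm. A picture is of the moment at which its call begins. There is no depth.
- r.hand_in(): hands the job in; it is judged then, once.
Trained networks look in the newest picture that a camera, given by its name, has taken for a name from the list of things; names that differ only in an ending like _2 or _b are one class to them, and where a whole thing is asked for, a point or a joint stands for the part that bears it (a point fixed in the world has none). Each returns a list of dicts, best first, with "score" (0 to 1); they miss things now and then, are a little off and sometimes report something else, mostly with a low value. They report only what shows in the picture. A call takes as long as a camera call. They do not tell look-alikes from the thing itself.
- r.cut_out(name, camera): "pixels" (480x640 bool, what is visible of it) and "box" ([left, top, right, bottom] in pixels, round what is visible of it).
The state is a dict: "time_s": time; "joints": joint angles; "joint_vel": joint speeds; "joint_torque": joint torques, N m; "tool_pos": TCP position; "tcp_rot": TCP orientation; "ft_force": force on the tool from outside, world axes, zero at the start; "moment": the same for the moment, N m; "finger_gap": finger opening in m; "grasp_force": force on a finger pad.
Only numpy, scipy, OpenCV 4.12 (cv2) and the standard library are available. Lean on these libraries where they do the work, as an engineer would, in place of code of your own. Each camera call takes 0.05 s, during which the arm holds its last target. There are 200 camera calls.

### The job

Take the dibber out of its wooden block and reach down with its thin tip through the narrow gap behind the top of the locker door to press the sprung latch hook, never pushing on the locker or door harder than 20 N. While the hook is held down, draw the door towards the robot so that it comes free, and swing it wide open, at least 60 degrees. Then stand the dibber back upright in the hole of its block, fully home, and leave the other things on the bench where they are.

Things in the scene. Friction and masses are not known exactly. Their poses are not given: they have to be found in the camera images.
- locker: wooden locker fixed to the bench, door on its front (local -x). Case 180 mm deep (x), 220 wide (y), 170 high; origin: centre of its underside, x to the back, z up. The case's front edge is at x = -90 mm, the shut door's inner face at x = -106 mm: a 16 mm gap, open above, runs between them over the whole width. Door panel 14 mm thick, 220 mm wide, its top about level with the case's top.
- latch_gap (a point): fixed point in the middle of the 16 mm gap, straight above the latch hook, level with the case's top. The hook is a flat steel arm 18 mm wide (local y), 5 mm thick, running from the door's inner face across the gap into the case. Its top face lies 30 to 46 mm below this point: how deep is not known beforehand, differs every time and must be felt.
- latch_catch (a point): fixed point where the hook is caught, 30 mm behind the gap inside the case. The hook slides straight down on a spring (1.5 to 5 N at rest, 0.2 N per mm more). Wherever it rested, it comes free after 6 mm and meets a hard stop after 8.5 mm, where the force climbs steeply. Keep it down while the door is drawn the first 20 mm or so at the hook; then it may spring up. Not pressed, it holds the door rigidly.
- door_hinge (a point): point on the door's vertical hinge axis, at the inner face of the door, at its left edge (170 mm from the hook in local y), level with the case's top. Fixed.
- door (a joint): door angle in rad: 0 = shut and latched, grows as the free (right, -y) edge swings towards local -x; 1.6 = fully open. Stays where it is left; light friction (about 0.06 N m).
- dibber: aluminium dibber, 190 mm long, about 140 g, upright in the block at the start. Origin at the tip, z along it up to the handle. Stem 8 mm diameter from 0 to 70 mm, collar 30 mm diameter from 70 to 76 mm, round handle 22 mm diameter from 76 to 190 mm. Grip the handle.
- block: fixed wooden block 80 x 80 x 80 mm, origin at the centre of its underside, with an upright 18 mm hole right through its centre. With the dibber home, the collar rests on the block's top, and the dibber's tip is 10 mm above the bench.
- pot: small terracotta pot, 70 mm wide, 65 mm high, standing on the locker's top; to be left alone. Origin: centre of underside.
- tray: green plastic seedling tray 280 x 160 x 50 mm; to be left alone.
- vase: clear glass vase 84 mm wide, 170 mm high; to be left alone.
- saucer: black plastic saucer 110 mm wide; to be left alone.
- brush: bench brush lying on the right of the bench; to be left alone.
- labeljar: closed glass jar 64 mm wide, 90 mm high; to be left alone.
Things that resemble listed ones, but are neither listed nor needed, are in the scene too. What is shaped like the block but green, turquoise or yellow is not meant.

How it is judged (in metres and radians):
On the way, in this order (a step that is already met when the one before it is completed fails the run):
1. the dibber is lifted out of its block (z of dibber in the frame of block above 0.085 m), for 0.1 s.
2. the dibber's tip, at least 20 mm down in the gap, bears on the latch with the door still shut (contact force between dibber and locker above 2 N and z of dibber in the frame of locker below 0.15 m and x of dibber in the frame of locker between -0.11 and -0.08 m and value of joint door below 0.05 rad), for 0.1 s.
3. the latch is freed and the door comes away (over 0.25 rad) (value of joint door above 0.25 rad), for 0.1 s.
At the end, for the whole second after the job is handed in: The door stands open by more than 1.0 rad and at rest; the dibber stands upright (within 0.1 rad) in the block's hole with its collar on the block (tip within 8 mm of the hole's centre and not more than 14 mm above the bench), released and at rest (value of joint door above 1 rad and velocity of joint door between -0.05 and 0.05 rad/s and horizontal distance between dibber and block below 0.008 m and z of dibber in the frame of block below 0.014 m and angle between dibber's own z axis and vertical below 0.1 rad and linear speed of dibber below 0.02 m/s); the robot touches nothing.
It fails at once if the dibber or the gripper pushes on the locker, its door or its latch with more than 20 N (contact force between any of dibber, the arm, the fingers and locker above 20 N).
It fails at once if one of the other things on the bench is moved by more than 30 mm (distance of any of pot, tray, vase, saucer, brush, labeljar from where it was at the start of the episode above 0.03 m).
It fails at once if the vase or the pot is tipped (angle between any of vase, pot's own z axis and vertical above 0.3 rad).
It also fails if it takes over 67 s, if anything falls off the work surface, if the arm or the gripper's body presses on something with over 40 N, if the wrist force passes 120 N, or if a joint passes its speed limit or range.

## Working session

There is one attempt and no reset: what is moved stays moved. The work goes in short steps, Python scripts to look and compute and a tool call to move; the robot and the scene stay as the last step left them, time stands still between calls to the robot, and variables do not carry over. Pictures are saved under pics/ and viewed, at most 10 in all, crops included, and the job is handed in when it is done.

Besides the shell and the picture viewer there is one more tool, called after ">>>" by a JSON object that holds its "api" and its "payload". carry_out: Moves the arm, as the interface text tells. Its arguments: {"type":"object","properties":{"steps":{"type":"array"},"jaw":{"type":"number"}},"required":["steps"]}

```bash
ls; mkdir -p pics; cat > h.py <<'E'
import numpy as np, cv2
from station import r
from scipy.spatial.transform import Rotation as R
def proj(s,P):
    P=np.atleast_2d(P); M=s["camera_from_world"]; c=P@M[:3,:3].T+M[:3,3]
    a=c[:,0]/-c[:,2]; b=-c[:,1]/-c[:,2]; k=1+s["k1"]*(a*a+b*b)
    return np.c_[s["fx"]*a*k+s["cx"], s["fy"]*b*k+s["cy"]]
def ray(s,uv):
    x=(uv[0]-s["cx"])/s["fx"]; y=(uv[1]-s["cy"])/s["fy"]; a,b=x,y
    for _ in range(30):
        k=1+s["k1"]*(a*a+b*b); a,b=x/k,y/k
    M=np.array(s["camera_from_world"]); d=M[:3,:3].T@np.array([a,-b,-1]); o=-M[:3,:3].T@M[:3,3]
    return o,d/np.linalg.norm(d)
def onz(s,uv,z):
    o,d=ray(s,uv); return o+d*(z-o[2])/d[2]
def save(img,n): cv2.imwrite("pics/"+n,cv2.cvtColor(np.ascontiguousarray(img),cv2.COLOR_RGB2BGR))
E
python3 - <<'E'
from h import *
print(r.get_state())
S={}
for c in ["scene","side"]:
    s=r.snapshot(c); save(s["image"],c+"0.png"); s["camera_from_world"]=np.array(s["camera_from_world"])
    import pickle; pickle.dump(s,open(c+"0.pkl","wb"))
    o,_=ray(s,(320,240)); print(c,o.round(3),s["fx"],s["k1"])
    for n in ["locker","door","dibber","block","pot","vase"]:
        for q in r.cut_out(n,c):
            print(n,round(q["score"],2),np.round(q["box"],0), q["pixels"].sum())
E
```

```text
pics
{'time_s': 0.0, 'joints': array([ 7.01867917e+01,  1.36810169e+01, -8.14955238e-01,  7.55860257e+01,
       -4.57023828e-04,  8.99994798e+01]), 'joint_vel': array([-0.03626624, -0.08331375, -0.07211482, -0.00714992, -0.03282216,
       -0.01306285]), 'joint_torque': array([ 6.36456789e-04, -5.38789916e+01,  3.46434474e+01,  1.84498227e-02,
        6.43231874e-05, -1.81763511e-05]), 'tool_pos': array([0.17781419, 0.49353367, 0.2306906 ]), 'tcp_rot': array([-1.79918002e+02,  4.56278837e-04,  1.60187313e+02]), 'ft_force': array([-0.31531732,  1.30097438, -0.23593462]), 'moment': array([-0.04570669, -0.0185221 , -0.00854886]), 'grasp_force': 0.0, 'finger_gap': 0.08554379396134683}
scene [1.47  0.234 0.88 ] 471.5167969796637 -0.12603157627990588
locker 0.67 [265. 244. 392. 377.] 10732
door 0.77 [304. 247. 389. 305.] 677
dibber 0.89 [184. 212. 197. 249.] 315
block 0.87 [182. 243. 214. 278.] 927
block 0.84 [232. 227. 271. 269.] 1236
block 0.77 [259. 200. 291. 237.] 950
block 0.59 [207. 294. 249. 325.] 1010
block 0.58 [195. 212. 231. 246.] 917
pot 0.74 [315. 264. 349. 301.] 990
vase 0.64 [150. 234. 190. 308.] 1931
side [ 0.442 -0.824  1.015] 515.7507237987774 -0.10915173412570003
locker 0.59 [329. 170. 426. 283.] 8475
locker 0.21 [387. 334. 435. 408.] 2633
door 0.87 [326. 170. 348. 276.] 801
door 0.38 [327. 133. 352. 173.] 676
dibber 0.78 [336. 345. 354. 390.] 545
block 0.86 [244. 373. 300. 434.] 2307
block 0.75 [202. 306. 248. 363.] 1981
block 0.74 [319. 357. 372. 422.] 2085
block 0.61 [278. 315. 316. 369.] 1933
pot 0.96 [386. 168. 417. 202.] 858
vase 0.78 [386. 332. 437. 409.] 2644
vase 0.48 [378. 306. 424. 343.] 1144
```

View pics/scene0.png

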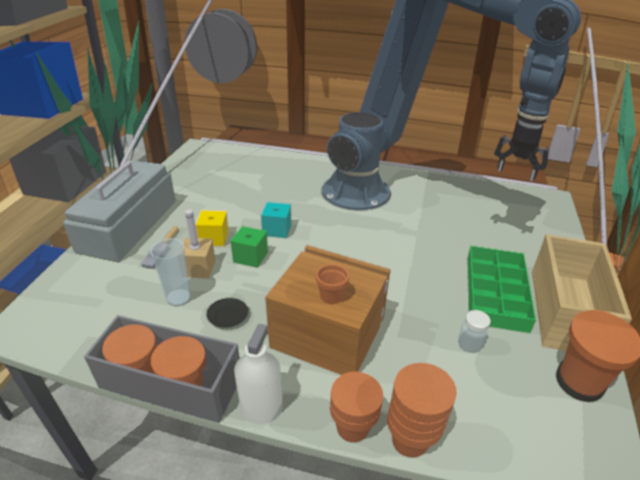

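View pics/side0.png

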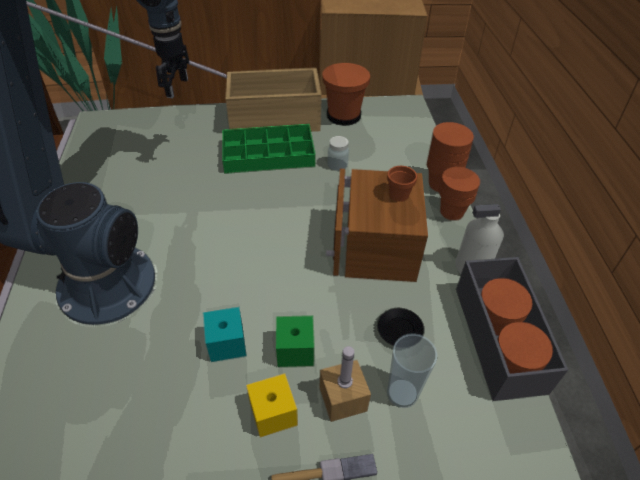

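The dibber stands in the plain wooden block: side (347,385), scene (192,250). The look-alikes are green (295,340), turquoise (224,333) and yellow (272,403), all in side. The locker's door is at side x≈340, facing the robot, with the pot on top at (400,183). Next, one composite close crop.

```bash
python3 - <<'E'
from h import *
a=cv2.imread("pics/side0.png");b=cv2.imread("pics/scene0.png")
z=lambda i,x0,y0,w,h,W,H:cv2.resize(i[y0:y0+h,x0:x0+w],(W,H),interpolation=cv2.INTER_CUBIC)
top=np.hstack([z(a,320,160,120,130,400,433),z(b,260,240,135,146,400,433)])
bot=np.hstack([z(a,310,335,130,54,400,166),z(a,310,375,130,54,400,166)])
bot=np.hstack([z(a,310,335,133,100,220,166),z(b,140,200,133,100,220,166)]); bot=np.hstack([bot,np.zeros((166,360,3),np.uint8)])
cv2.imwrite("pics/c1.png",np.vstack([top,bot]))
E
```

```text
(no output)
```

View pics/c1.png

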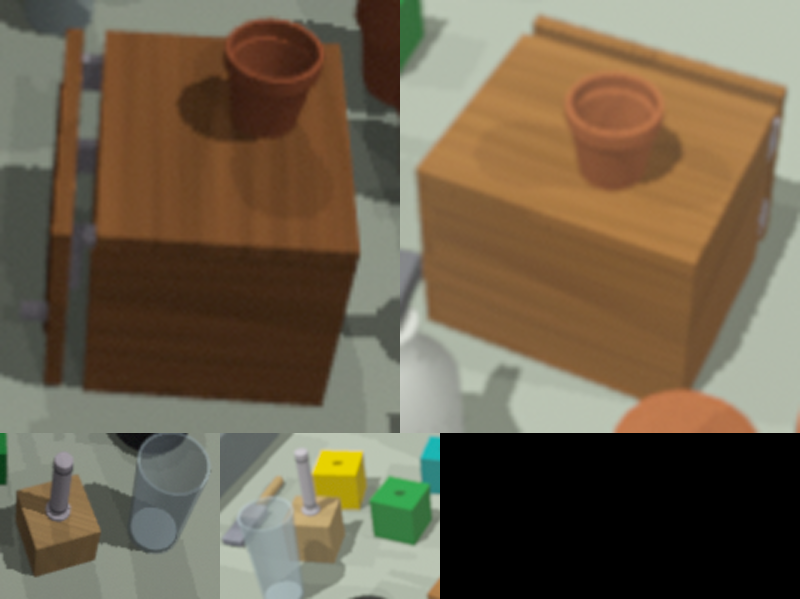

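```bash
python3 - <<'E'
from h import *; import pickle
from scipy.optimize import least_squares
a=pickle.load(open("side0.pkl","rb"));b=pickle.load(open("scene0.pkl","rb"))
x0,x1,y,t=-.09,.09,.11,.17
LA=[([x0,y,t],(352.1,169.6)),([x1,y,t],(422,173.5)),([x1,-y,t],(427.4,235.9)),([x0,-y,t],(349.1,231.1)),([x0,-y,0],(345.2,276.4)),([x1,-y,0],(416.6,281.2))]
LB=[([x1,-y,t],(266.1,296.7)),([x1,y,t],(359.6,329.4)),([x0,y,t],(386.6,276.4)),([x0,-y,t],(302.2,252.8)),([x1,-y,0],(270.1,348))]
def f(p):
    e=[]
    for s,L in((a,LA),(b,LB)):
        P=R.from_euler("z",p[2]).apply([l[0] for l in L])+[p[0],p[1],0]
        e.append(proj(s,P)-[l[1] for l in L])
    return np.vstack(e).ravel()
q=least_squares(f,[.6,.1,0]);p=q.x;print("locker",p,np.degrees(p[2]),q.fun.reshape(-1,2).round(1).tolist())
for n,P in dict(gap=[-.098,-.06,.17],knobhook=[-.12,-.11,.17]).items(): print(n,R.from_euler("z",p[2]).apply(P)+[p[0],p[1],0])
def tri(u,v):
    o1,d1=ray(a,u);o2,d2=ray(b,v)
    k=np.linalg.lstsq(np.c_[d1,-d2],o2-o1,rcond=None)[0]
    A,B=o1+k[0]*d1,o2+k[1]*d2;return (A+B)/2,np.linalg.norm(A-B)
print("collar",onz(a,(345.7,383.4),.084),onz(b,(194.4,246.6),.084))
print("top",onz(a,(348.7,350.5),.2),onz(b,(190,212.5),.2))
for n,e in[("vase",(386,332,437,409)),]: print(n,onz(a,(403,392),0),onz(b,(177,299),0))
print("hook px",proj(a,R.from_euler("z",p[2]).apply([[-.098,-.06,.17],[-.098,-.06,.135],[-.098,.11,.17]])+[p[0],p[1],0]))
# knob
print("pot",onz(a,(402,195),.17),"blocks",onz(a,(295,332),.08),onz(a,(272,396),.08))
E
```

```text
locker [ 0.7092669   0.06508079 -0.17010456] -9.746273169347752 [[-0.4, -1.7], [-0.0, -1.2], [0.8, -1.0], [-0.2, -1.3], [-0.4, 0.1], [-0.1, 0.0], [-1.5, 0.1], [0.0, -0.2], [0.6, -0.1], [-0.9, -2.0], [-1.4, 0.1]]
gap [0.60252421 0.02253674 0.17      ]
knobhook [ 0.57237746 -0.02301734  0.17      ]
collar [ 0.55581047 -0.36076681  0.084     ] [ 0.56042922 -0.35062054  0.084     ]
top [ 0.5554161  -0.35449186  0.2       ] [ 0.56291326 -0.34393697  0.2       ]
vase [ 0.68510927 -0.35035926  0.        ] [ 6.87836309e-01 -3.52714555e-01  1.11022302e-16]
hook px [[346.17085616 214.09822511]
 [345.35962524 224.55493818]
 [348.59448906 167.68268404]]
pot [0.74714787 0.07747492 0.17      ] blocks [ 0.46454573 -0.23116466  0.08      ] [ 0.41026486 -0.37332243  0.08      ]
```

```bash
python3 - <<'E'
from h import *
from scipy.optimize import least_squares
def sim(v,n=16,w=.1117):
    p=np.array([.1778,.4935,.2307]);T=R.from_euler("xyz",[180,0,160.2],degrees=True)
    for _ in range(n):
        p=p+T.apply(np.array(v)/1000);T=T*R.from_rotvec([0,0,w])
    return p,T.as_euler("xyz",degrees=True)
q=least_squares(lambda v:(sim(v)[0]-[.54,-.34,.36])*1000,[-60,5,-8]);print(q.x,sim(q.x),sim(np.round(q.x)))
E
```

```text
[-65.07761188   1.46209472  -8.08125   ] (array([ 0.54, -0.34,  0.36]), array([180.        ,   0.        ,  57.80098285])) (array([ 0.5336174 , -0.34143443,  0.3587    ]), array([180.        ,   0.        ,  57.80098285]))
```

>>> {"api": "carry_out", "payload": {"steps": [[-58,2,-7,0,0,0.0993],[-58,2,-7,0,0,0.0993],[-58,2,-7,0,0,0.0993],[-58,2,-7,0,0,0.0993],[-58,2,-7,0,0,0.0993],[-58,2,-7,0,0,0.0993],[-58,2,-7,0,0,0.0993],[-58,2,-7,0,0,0.0993],[-58,2,-7,0,0,0.0993],[-58,2,-7,0,0,0.0993],[-58,2,-7,0,0,0.0993],[-58,2,-7,0,0,0.0993],[-58,2,-7,0,0,0.0993],[-58,2,-7,0,0,0.0993],[-58,2,-7,0,0,0.0993],[-58,2,-7,0,0,0.0993],[-58,2,-7,0,0,0.0993],[-58,2,-7,0,0,0.0993],[0,0,0,0,0,0],[0,0,0,0,0,0]]}}

```text
time_s: 3.2
tool_pos: [0.5457, -0.3401, 0.3572]
tcp_rot: [-180.0, -0.0, 57.8]
ft_force: [-0.4, 0.2, -0.6]
finger_gap: 0.0855
grasp_force: 0.0
```

```bash
python3 - <<'E'
from h import *
s=r.snapshot("wrist"); save(s["image"],"w1.png"); print(r.get_state()["joints"].round(1))
o,d=ray(s,(320,240));print("cam",o,d)
for n in["dibber","block"]:
    for q in r.cut_out(n,"wrist"): print(n,q["score"],q["box"])
print(proj(s,[[.558,-.352,.2],[.558,-.352,.083]]))
import pickle;pickle.dump(s,open("w1.pkl","wb"))
E
```

```text
[-31.9  26.8  37.3 100.5   0.   90.3]
cam [ 0.58087733 -0.28306055  0.49859255] [-0.13034488 -0.22058151 -0.96661989]
dibber 0.78 [317.9, 197.5, 346.8, 245.6]
block 0.87 [280.9, 160.1, 376.0, 255.8]
block 0.73 [189.5, 226.8, 288.3, 325.6]
block 0.69 [152.2, 105.2, 260.8, 205.1]
block 0.6 [32.7, 157.1, 155.3, 254.7]
[[338.23873033 229.9967122 ]
 [332.59696045 206.32005262]]
```

View pics/w1.png

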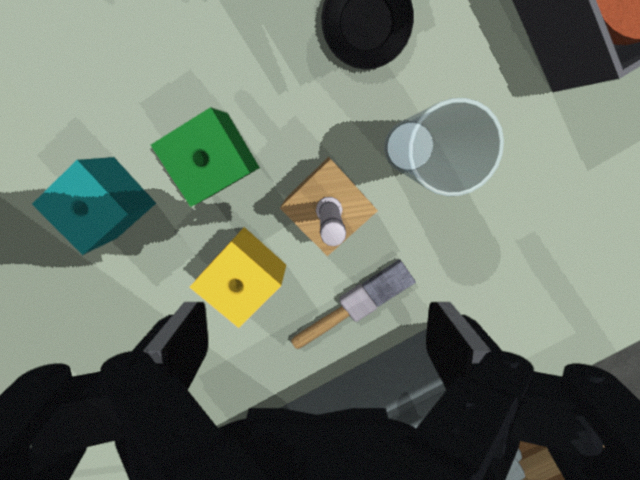

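The dibber is in the wooden block at wrist (333,233) top, (330,207) collar; the vase is at (455,147) and clear of it. Yellow, green and turquoise look-alikes are on the left.

```bash
python3 - <<'E'
from h import *; import pickle
s=pickle.load(open("w1.pkl","rb"))
T=onz(s,(333,233.5),.2);C=onz(s,(330,207.5),.083);print(T,C)
B=[onz(s,p,.08) for p in[(330,159),(376,209),(329,256),(281,207)]];print("block",np.mean(B,0))
m=(T+C)/2;st=r.get_state();A=R.from_euler("xyz",st["tcp_rot"],degrees=True)
print(m, A.inv().apply(m-st["tool_pos"])*1000)
E
```

```text
[ 0.55274923 -0.35223114  0.2       ] [ 0.55479103 -0.35157854  0.083     ]
block [ 0.55299027 -0.35253353  0.08      ]
[ 0.55377013 -0.35190484  0.1415    ] [ -7.14744184  13.35988857 215.73549512]
```

>>> {"api": "carry_out", "payload": {"steps": [[-7,13,30,0,0,0],[0,0,45,0,0,0],[0,0,40,0,0,0],[0,0,40,0,0,0],[0,0,36,0,0,0],[0,0,20,0,0,0],[0,0,0,0,0,0],[0,0,0,0,0,0]], "jaw": 0}}

```text
time_s: 4.35
tool_pos: [0.5538, -0.3524, 0.1474]
tcp_rot: [179.9, 0.0, 57.8]
ft_force: [-0.1, 0.2, 0.7]
finger_gap: 0.0854
grasp_force: 0.0
```

>>> {"api": "carry_out", "payload": {"steps": [[0,0,0,0,0,0],[0,0,0,0,0,0],[0,0,0,0,0,0],[0,0,0,0,0,0],[0,0,0,0,0,0],[0,0,0,0,0,0],[0,0,0,0,0,0],[0,0,0,0,0,0]], "jaw": 1}}

```text
time_s: 5.35
tool_pos: [0.5532, -0.3531, 0.1467]
tcp_rot: [180.0, 0.0, 57.8]
ft_force: [0.8, -0.5, 6.2]
finger_gap: 0.0205
grasp_force: 58.5
```

>>> {"api": "carry_out", "payload": {"steps": [[0,0,-10,0,0,0],[0,0,-30,0,0,0],[0,0,-35,0,0,0],[0,0,-40,0,0,0],[0,0,-40,0,0,0],[0,0,-40,0,0,0],[0,0,-18,0,0,0],[0,0,0,0,0,0],[0,0,0,0,0,0]]}}

```text
time_s: 6.48
tool_pos: [0.5528, -0.3527, 0.3581]
tcp_rot: [-179.9, 0.0, 57.8]
ft_force: [0.5, 0.5, -1.2]
finger_gap: 0.0207
grasp_force: 58.9
```

```bash
python3 - <<'E'
from h import *
from scipy.optimize import least_squares
st=r.get_state();print(st["tool_pos"],st["ft_force"],st["joints"])
# target: standoff before gap for a look, tool yaw = az+90
tgt=np.array([.55,.0,.37]);yt=90-9.75; y0=st["tcp_rot"][2]; n=10; w=-np.radians(yt-y0)/n
def sim(v):
    p=st["tool_pos"].copy();T=R.from_euler("xyz",[180,0,y0],degrees=True)
    for _ in range(n): p=p+T.apply(np.array(v)/1000);T=T*R.from_rotvec([0,0,w])
    return p
q=least_squares(lambda v:(sim(v)-tgt)*1000,[40,0,0]);print(w,q.x)
for c in["side","scene"]:
    s=r.snapshot(c)
    for k in r.cut_out("dibber",c)[:1]: 
        u=k["pixels"];ys,xs=np.nonzero(u);print(c,k["score"],k["box"],"lowest",xs[ys==ys.max()].mean(),ys.max(),proj(s,[st["tool_pos"]-[0,0,.137]]))
E
```

```text
[ 0.55278761 -0.35267554  0.35805882] [ 0.54899412  0.46921436 -1.17135175] [-3.25350274e+01  2.86000893e+01  4.04761437e+01  1.01987816e+02
 -5.62153469e-03  8.96885312e+01]
-0.0392237410376582 [ 32.77667452 -13.61899934  -1.19411789]
side 0.76 [343.3, 273.9, 363.3, 344.1] lowest 348.5 342 [[347.82069864 343.63770393]]
scene 0.68 [264.7, 241.5, 390.1, 375.4] lowest 340.5 374 [[187.63795916 203.22751128]]
```

>>> {"api": "carry_out", "payload": {"steps": [[33,-14,-1,0,0,-0.0392],[33,-14,-1,0,0,-0.0392],[33,-14,-1,0,0,-0.0392],[33,-14,-1,0,0,-0.0392],[33,-14,-1,0,0,-0.0392],[33,-14,-1,0,0,-0.0392],[33,-14,-1,0,0,-0.0392],[33,-14,-1,0,0,-0.0392],[33,-14,-1,0,0,-0.0392],[33,-14,-1,0,0,-0.0392],[0,0,0,0,0,0],[0,0,0,0,0,0],[0,0,0,0,0,0]]}}

```text
time_s: 8.3
tool_pos: [0.5477, 0.0025, 0.3691]
tcp_rot: [-180.0, 0.0, 80.2]
ft_force: [-0.6, 0.3, -1.1]
finger_gap: 0.0207
grasp_force: 58.9
```

```bash
python3 - <<'E'
from h import *
s=r.snapshot("wrist"); save(cv2.resize(s["image"],(800,600)),"w2.png"); import pickle;pickle.dump(s,open("w2.pkl","wb"))
L=np.array([.7093,.0651,0]);A=R.from_euler("z",-9.746,degrees=True)
P=A.apply([[-.09,.11,.17],[-.09,-.11,.17],[-.106,.11,.17],[-.106,-.11,.17],[-.098,-.06,.17],[-.098,-.06,.13],[.09,.11,.17],[.09,-.11,.17]])+L
print((proj(s,P)*1.25).round(1)); print(proj(s,[r.get_state()["tool_pos"]-[0,0,.137]])*1.25)
E
```

```text
[[488.4 -32.7]
 [474.6 297.5]
 [463.6 -32.8]
 [453.7 297.5]
 [466.7 231.6]
 [459.5 226.1]
 [761.7 -27.7]
 [707.2 297.3]]
[[397.91340261 290.12103376]]
```

View pics/w2.png

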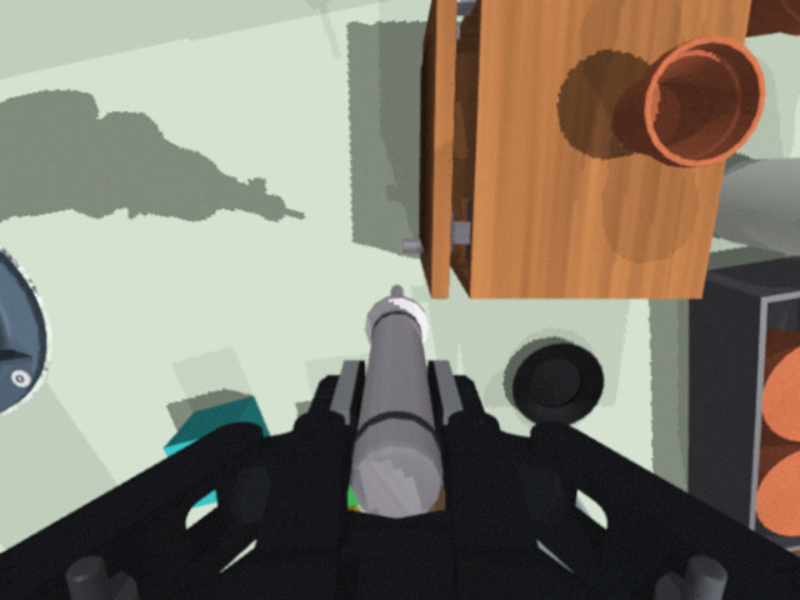

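The hook is at view (461,233), in the gap between the door's inner edge (450) and the case edge (472). The tip is at (397,288), where predicted, and the locker sits about 5 px left of my estimate.

```bash
python3 - <<'E'
from h import *; import pickle
s=pickle.load(open("w2.pkl","rb"))
a=onz(s,(472.5/1.25,231/1.25),.17);d=onz(s,(450.2/1.25,231/1.25),.17);print("gap mm",np.linalg.norm(a-d)*1000)
g=onz(s,(461.4/1.25,235/1.25),.17);t=onz(s,(397/1.25,290/1.25),.369-.137)
st=r.get_state();A=R.from_euler("xyz",st["tcp_rot"],degrees=True);print(g,t,st["tool_pos"]);print(A.inv().apply(g-st["tool_pos"])*1000, A.inv().apply(g-t)*1000)
e1=onz(s,(470/1.25,298/1.25),.17);e2=onz(s,(481/1.25,0),.17);v=e2-e1;print("yaw",np.degrees(np.arctan2(-v[0],v[1])),e1)
c=st["tool_pos"].copy();c[2]=.233;print(proj(s,[c])*1.25)
E
```

```text
gap mm 16.379722876811943
[0.59841212 0.02075288 0.17      ] [0.54714218 0.00263528 0.232     ] [0.5476909  0.00248224 0.36908319]
[ 26.72628091  46.91774261 199.06030404] [26.63111008 47.43937937 61.9769595 ]
yaw -9.59912087059972 [ 0.59845583 -0.02784908  0.17      ]
[[397.91776012 290.47021237]]
```

>>> {"api": "carry_out", "payload": {"steps": [[13,23,0,0,0,0],[14,24,0,0,0,0],[0,0,25,0,0,0],[0,0,22,0,0,0],[0,0,0,0,0,0],[0,0,0,0,0,0],[0,0,0,0,0,0]]}}

```text
time_s: 9.22
tool_pos: [0.5989, 0.0218, 0.3234]
tcp_rot: [179.9, -0.0, 80.2]
ft_force: [0.2, -0.3, -1.1]
finger_gap: 0.0206
grasp_force: 59.2
```

```bash
python3 - <<'E'
from h import *
s=r.snapshot("wrist"); st=r.get_state(); t=st["tool_pos"]-[0,0,.137]; print(t,st["ft_force"],(proj(s,[t])))
im=s["image"][100:300,200:467]; save(cv2.resize(im,(800,600),interpolation=cv2.INTER_CUBIC),"w3.png"); import pickle;pickle.dump(s,open("w3.pkl","wb"))
E
```

```text
[0.59883286 0.0218079  0.18630777] [ 0.31171104  0.46459299 -1.53461045] [[317.90074686 232.03819679]]
```

View pics/w3.png

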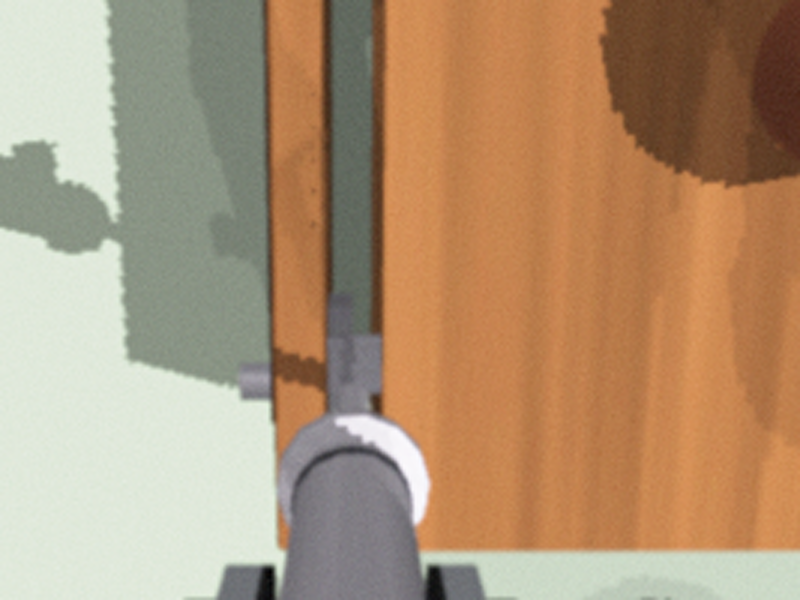

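```bash
python3 - <<'E'
from h import *; import pickle
s=pickle.load(open("w3.pkl","rb"))
t=np.array([.5988,.0218,0])
for z in(.186,.17,.14,.13): print(z,((proj(s,[t+[0,0,z]])-[200,100])*3).round(0))
A=R.from_euler("xyz",[180,0,80.2],degrees=True)
for z in(.14,.13):print("hook mid",A.inv().apply(onz(s,(200+355/3,100+365/3),z)-t)*1000, "hook top edge row335",A.inv().apply(onz(s,(200+355/3,100+335/3),z)-t)[:2]*1000)
print("gap mid at row 380",A.inv().apply(onz(s,(200+355/3,100+390/3),.17)-t)*1000)
E
```

```text
0.186 [[354. 396.]]
0.17 [[353. 382.]]
0.14 [[353. 360.]]
0.13 [[353. 353.]]
hook mid [  -1.5929471     0.59662401 -140.        ] hook top edge row335 [7.50822876 0.58598731]
hook mid [  -3.71364401    0.64834594 -130.        ] hook top edge row335 [5.66767432 0.63738183]
gap mid at row 380 [  -2.20675312    0.44964973 -170.        ]
```

>>> {"api": "carry_out", "payload": {"steps": [[-2,1,0,0,0,0],[0,0,8,0,0,0],[0,0,8,0,0,0],[0,0,7,0,0,0],[0,0,6,0,0,0],[0,0,6,0,0,0],[0,0,4,0,0,0],[0,0,2,0,0,0],[0,0,0,0,0,0],[0,0,0,0,0,0],[0,0,0,0,0,0]]}}

```text
time_s: 10.65
tool_pos: [0.5992, 0.0198, 0.2815]
tcp_rot: [180.0, 0.0, 80.2]
ft_force: [-0.2, -0.2, -1.8]
finger_gap: 0.0208
grasp_force: 59.2
```

>>> {"api": "carry_out", "payload": {"steps": [[0,0,1,0,0,0],[0,0,1,0,0,0],[0,0,1,0,0,0],[0,0,0,0,0,0],[0,0,0,0,0,0]]}}

```text
time_s: 11.28
tool_pos: [0.5991, 0.0198, 0.2783]
tcp_rot: [-180.0, 0.0, 80.2]
ft_force: [0.8, -0.9, -1.5]
finger_gap: 0.0203
grasp_force: 59.2
```

>>> {"api": "carry_out", "payload": {"steps": [[0,0,1,0,0,0],[0,0,1,0,0,0],[0,0,1,0,0,0],[0,0,0,0,0,0],[0,0,0,0,0,0]]}}

```text
time_s: 11.9
tool_pos: [0.5991, 0.0198, 0.2753]
tcp_rot: [-180.0, 0.0, 80.2]
ft_force: [-0.1, -0.3, -1.5]
finger_gap: 0.0208
grasp_force: 59.2
```

>>> {"api": "carry_out", "payload": {"steps": [[0,0,1,0,0,0],[0,0,1,0,0,0],[0,0,1,0,0,0],[0,0,0,0,0,0],[0,0,0,0,0,0]]}}

```text
time_s: 12.52
tool_pos: [0.5991, 0.0198, 0.2723]
tcp_rot: [-180.0, 0.0, 80.2]
ft_force: [-0.7, -0.1, -1.2]
finger_gap: 0.0207
grasp_force: 59.2
```

Tip at ~0.135, still free.

>>> {"api": "carry_out", "payload": {"steps": [[0,0,1,0,0,0],[0,0,1,0,0,0],[0,0,1,0,0,0],[0,0,0,0,0,0],[0,0,0,0,0,0]]}}

```text
time_s: 13.15
tool_pos: [0.5991, 0.0198, 0.2693]
tcp_rot: [-180.0, 0.0, 80.2]
ft_force: [-0.6, 0.7, -0.7]
finger_gap: 0.0206
grasp_force: 59.2
```

>>> {"api": "carry_out", "payload": {"steps": [[0,0,1,0,0,0],[0,0,1,0,0,0],[0,0,1,0,0,0],[0,0,0,0,0,0],[0,0,0,0,0,0]]}}

```text
time_s: 13.78
tool_pos: [0.5992, 0.0198, 0.2663]
tcp_rot: [180.0, 0.0, 80.2]
ft_force: [0.3, 0.8, -1.1]
finger_gap: 0.0208
grasp_force: 59.2
```

>>> {"api": "carry_out", "payload": {"steps": [[0,0,1,0,0,0],[0,0,1,0,0,0],[0,0,0,0,0,0],[0,0,0,0,0,0]]}}

```text
time_s: 14.28
tool_pos: [0.5991, 0.0198, 0.2643]
tcp_rot: [180.0, 0.0, 80.2]
ft_force: [-0.3, -0.5, -2.5]
finger_gap: 0.0206
grasp_force: 59.2
```

>>> {"api": "carry_out", "payload": {"steps": [[0,0,1,0,0,0],[0,0,1,0,0,0],[0,0,0,0,0,0],[0,0,0,0,0,0]]}}

```text
time_s: 14.78
tool_pos: [0.5991, 0.0198, 0.2623]
tcp_rot: [-180.0, 0.0, 80.2]
ft_force: [-0.5, 0.8, -1.6]
finger_gap: 0.0207
grasp_force: 59.2
```

>>> {"api": "carry_out", "payload": {"steps": [[0,0,1,0,0,0],[0,0,1,0,0,0],[0,0,0,0,0,0],[0,0,0,0,0,0]]}}

```text
time_s: 15.28
tool_pos: [0.5992, 0.0198, 0.2606]
tcp_rot: [180.0, 0.0, 80.2]
ft_force: [-0.7, 0.4, 3.4]
finger_gap: 0.0208
grasp_force: 59.6
```

>>> {"api": "carry_out", "payload": {"steps": [[0,0,1,0,0,0],[0,0,1,0,0,0],[0,0,1,0,0,0],[0,0,1,0,0,0],[0,0,1,0,0,0],[0,0,0,0,0,0],[0,0,0,0,0,0]]}}

```text
time_s: 16.15
tool_pos: [0.5992, 0.0198, 0.2554]
tcp_rot: [180.0, 0.0, 80.2]
ft_force: [0.1, -0.3, 4.2]
finger_gap: 0.0205
grasp_force: 59.6
```

>>> {"api": "carry_out", "payload": {"steps": [[0,0,1,0,0,0],[0,0,0.5,0,0,0],[0,0,0,0,0,0],[0,0,0,0,0,0]]}}

```text
time_s: 16.65
tool_pos: [0.5992, 0.0198, 0.2538]
tcp_rot: [180.0, 0.0, 80.2]
ft_force: [-0.0, -0.2, 4.3]
finger_gap: 0.0204
grasp_force: 59.6
```

>>> {"api": "carry_out", "payload": {"steps": [[0,-2,0,0,0,0],[0,-1,0,0,0,0],[0,-1,0,0,0,0],[0,-1,0,0,0,0],[0,0,0,0,0,0],[0,0,0,0,0,0]]}}

```text
time_s: 17.4
tool_pos: [0.5941, 0.0207, 0.2538]
tcp_rot: [-180.0, 0.0, 80.2]
ft_force: [-0.2, -0.7, 4.6]
finger_gap: 0.0208
grasp_force: 59.7
```

>>> {"api": "carry_out", "payload": {"steps": [[0,-1,0,0,0,0],[0,-0.5,0,0,0,0],[0,0,0,0,0,0],[0,0,0,0,0,0]]}}

```text
time_s: 17.9
tool_pos: [0.5927, 0.0209, 0.2538]
tcp_rot: [-180.0, 0.0, 80.2]
ft_force: [0.4, 0.2, 4.7]
finger_gap: 0.0205
grasp_force: 59.7
```

>>> {"api": "carry_out", "payload": {"steps": [[0,-1,0,0,0,0],[0,-1,0,0,0,0],[0,0,0,0,0,0],[0,0,0,0,0,0]]}}

```text
time_s: 18.4
tool_pos: [0.5906, 0.0213, 0.2538]
tcp_rot: [-180.0, 0.0, 80.2]
ft_force: [-0.4, -0.0, 4.8]
finger_gap: 0.0206
grasp_force: 59.7
```

>>> {"api": "carry_out", "payload": {"steps": [[0,-1,0,0,0,0],[0,-1,0,0,0,0],[0,0,0,0,0,0],[0,0,0,0,0,0]]}}

```text
time_s: 18.9
tool_pos: [0.5887, 0.0216, 0.2538]
tcp_rot: [-180.0, 0.0, 80.2]
ft_force: [0.3, -0.6, 4.0]
finger_gap: 0.0209
grasp_force: 59.7
```

>>> {"api": "carry_out", "payload": {"steps": [[0.3,-8.4,0,0,0,0],[0.8,-8.4,0,0,0,0],[1.2,-8.3,0,0,0,0],[1.6,-8.3,0,0,0,0],[0,0,0,0,0,0]]}}

```text
time_s: 19.52
tool_pos: [0.5557, 0.0314, 0.2541]
tcp_rot: [-180.0, -0.0, 80.3]
ft_force: [-1.0, -0.2, 5.4]
finger_gap: 0.021
grasp_force: 59.8
```

```bash
python3 - <<'E'
import numpy as np
f=np.linspace(.215,1.22,17);x=-168*np.cos(f);y=-168*np.sin(f)
print([[round(a,1),round(b,1)] for a,b in zip(np.diff(x),np.diff(y))])
E
```

```text
[[np.float64(2.6), np.float64(-10.2)], [np.float64(3.2), np.float64(-10.1)], [np.float64(3.8), np.float64(-9.8)], [np.float64(4.4), np.float64(-9.6)], [np.float64(5.0), np.float64(-9.3)], [np.float64(5.6), np.float64(-8.9)], [np.float64(6.2), np.float64(-8.6)], [np.float64(6.7), np.float64(-8.2)], [np.float64(7.2), np.float64(-7.7)], [np.float64(7.7), np.float64(-7.3)], [np.float64(8.1), np.float64(-6.8)], [np.float64(8.5), np.float64(-6.2)], [np.float64(8.9), np.float64(-5.7)], [np.float64(9.2), np.float64(-5.1)], [np.float64(9.5), np.float64(-4.5)], [np.float64(9.8), np.float64(-3.9)]]
```

>>> {"api": "carry_out", "payload": {"steps": [[2.6,-10.2,-1,0,0,0],[3.2,-10.1,-1,0,0,0],[3.8,-9.8,-1,0,0,0],[4.4,-9.6,-1,0,0,0],[5,-9.3,-1,0,0,0],[5.6,-8.9,-1,0,0,0],[6.2,-8.6,-1,0,0,0],[6.7,-8.2,-1,0,0,0],[7.2,-7.7,-1,0,0,0],[7.7,-7.3,-1,0,0,0],[8.1,-6.8,-1,0,0,0],[8.5,-6.2,-1,0,0,0],[8.9,-5.7,0,0,0,0],[9.2,-5.1,0,0,0,0],[9.5,-4.5,0,0,0,0],[5,-2,0,0,0,0],[3,-1,0,0,0,0],[0,0,0,0,0,0],[0,0,0,0,0,0]]}}

```text
time_s: 21.9
tool_pos: [0.455, 0.1546, 0.2657]
tcp_rot: [-180.0, 0.0, 80.2]
ft_force: [-1.1, 0.8, 1.7]
finger_gap: 0.0208
grasp_force: 59.5
```

```bash
python3 - <<'E'
from h import *
s=r.snapshot("wrist");b=r.snapshot("side"); print(r.get_state()["ft_force"])
save(np.hstack([cv2.resize(s["image"],(400,300)),cv2.resize(b["image"][100:340,200:520],(400,300))]),"w4.png")
E
```

```text
[-1.83136488 -0.02492577  1.34927881]
```

View pics/w4.png

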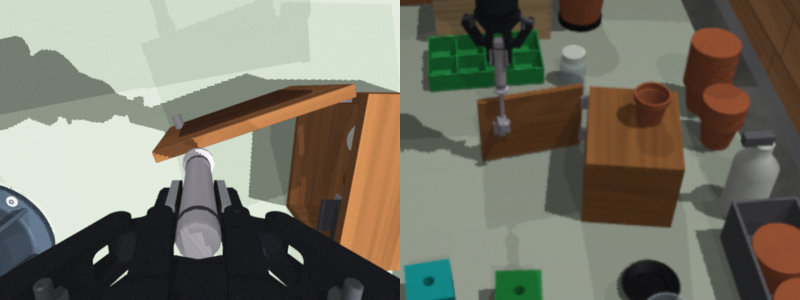

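The door stands open about 70°, with the dibber tip inside it. Retreat upward, then return to the block.

>>> {"api": "carry_out", "payload": {"steps": [[-2,0,-10,0,0,0],[-2,0,-25,0,0,0],[0,0,-35,0,0,0],[0,0,-30,0,0,0],[0,0,-15,0,0,0],[0,0,0,0,0,0]]}}

```text
time_s: 22.75
tool_pos: [0.4548, 0.1507, 0.3819]
tcp_rot: [179.9, -0.0, 80.2]
ft_force: [0.2, -0.0, -1.6]
finger_gap: 0.0206
grasp_force: 59.2
```

```bash
python3 - <<'E'
from h import *
from scipy.optimize import least_squares
st=r.get_state();print(st["tool_pos"],st["ft_force"])
tgt=np.array([.5532,-.3531,.3581]);yt=57.8; y0=st["tcp_rot"][2]; n=15; w=-np.radians(yt-y0)/n
def sim(v):
    p=st["tool_pos"].copy();T=R.from_euler("xyz",[180,0,y0],degrees=True)
    for _ in range(n): p=p+T.apply(np.array(v)/1000);T=T*R.from_rotvec([0,0,round(w,4)])
    return p
q=least_squares(lambda v:(sim(v)-tgt)*1000,[40,0,0]);print(w,q.x)
E
```

```text
[0.45478405 0.1506694  0.38187077] [ 0.20644258 -0.02943211 -1.642414  ]
0.026089416044150812 [-29.42596743  17.89110504   1.58471775]
```

>>> {"api": "carry_out", "payload": {"steps": [[-29.4,17.9,1.6,0,0,0.0261],[-29.4,17.9,1.6,0,0,0.0261],[-29.4,17.9,1.6,0,0,0.0261],[-29.4,17.9,1.6,0,0,0.0261],[-29.4,17.9,1.6,0,0,0.0261],[-29.4,17.9,1.6,0,0,0.0261],[-29.4,17.9,1.6,0,0,0.0261],[-29.4,17.9,1.6,0,0,0.0261],[-29.4,17.9,1.6,0,0,0.0261],[-29.4,17.9,1.6,0,0,0.0261],[-29.4,17.9,1.6,0,0,0.0261],[-29.4,17.9,1.6,0,0,0.0261],[-29.4,17.9,1.6,0,0,0.0261],[-29.4,17.9,1.6,0,0,0.0261],[-29.4,17.9,1.6,0,0,0.0261],[0,0,0,0,0,0],[0,0,0,0,0,0],[0,0,0,0,0,0]]}}

```text
time_s: 25.0
tool_pos: [0.5532, -0.3518, 0.357]
tcp_rot: [-180.0, -0.0, 57.9]
ft_force: [0.9, -0.3, -0.6]
finger_gap: 0.0205
grasp_force: 59.2
```

>>> {"api": "carry_out", "payload": {"steps": [[0,0,40,0,0,0],[0,0,40,0,0,0],[0,0,33,0,0,0],[0,0,0,0,0,0],[0,0,0,0,0,0],[0,0,0,0,0,0]]}}

```text
time_s: 25.75
tool_pos: [0.5539, -0.3529, 0.2458]
tcp_rot: [179.8, 0.0, 57.8]
ft_force: [1.3, -0.5, -1.3]
finger_gap: 0.0208
grasp_force: 59.2
```

```bash
python3 - <<'E'
from h import *
I=[]
st=r.get_state();t=st["tool_pos"]-[0,0,.137];print(st["tool_pos"],t)
for c in["side","scene","wrist"]:
    s=r.snapshot(c); u=proj(s,[t,[.5535,-.3528,.08]]);print(c,u.round(1)); x,y=u.mean(0).astype(int); k=30 if c!="wrist" else 45
    I.append(cv2.resize(s["image"][y-k:y+k,x-k:x+k],(266,266),interpolation=cv2.INTER_CUBIC)); print(x-k,y-k,266/(2*k))
save(np.hstack(I),"w5.png")
E
```

```text
[ 0.55387566 -0.35291143  0.24580086] [ 0.55387566 -0.35291143  0.10880086]
side [[344.9 373.9]
 [343.9 380.8]]
314 347 4.433333333333334
scene [[193.4 237.9]
 [195.  246.2]]
164 212 4.433333333333334
wrist [[317.9 231.6]
 [317.3 223.7]]
272 182 2.9555555555555557
```

View pics/w5.png

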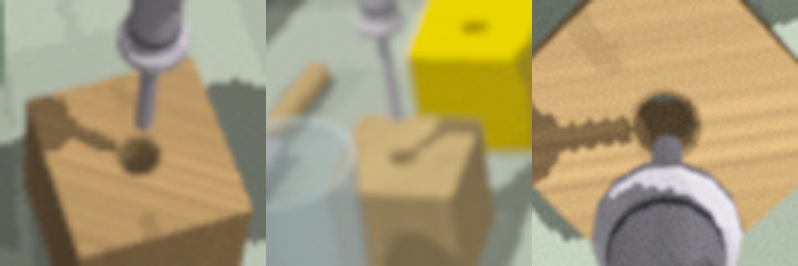

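The hole is straight below the tip: in the wrist view it lies within 1 px of the predicted position.

>>> {"api": "carry_out", "payload": {"steps": [[0,0,15,0,0,0],[0,0,15,0,0,0],[0,0,15,0,0,0],[0,0,15,0,0,0],[0,0,15,0,0,0],[0,0,10,0,0,0],[0,0,0,0,0,0],[0,0,0,0,0,0]]}}

```text
time_s: 26.9
tool_pos: [0.5534, -0.3528, 0.1594]
tcp_rot: [179.9, 0.0, 57.8]
ft_force: [0.9, 0.4, -1.1]
finger_gap: 0.0206
grasp_force: 59.2
```

>>> {"api": "carry_out", "payload": {"steps": [[0,0,5,0,0,0],[0,0,4,0,0,0],[0,0,3,0,0,0],[0,0,0,0,0,0],[0,0,0,0,0,0]]}}

```text
time_s: 27.52
tool_pos: [0.5531, -0.3527, 0.1468]
tcp_rot: [-180.0, 0.0, 57.8]
ft_force: [-0.5, -0.1, -1.8]
finger_gap: 0.0204
grasp_force: 59.2
```

>>> {"api": "carry_out", "payload": {"steps": [[0,0,1,0,0,0],[0,0,0.5,0,0,0],[0,0,0,0,0,0],[0,0,0,0,0,0]]}}

```text
time_s: 28.02
tool_pos: [0.5532, -0.3527, 0.1467]
tcp_rot: [179.9, 0.0, 57.8]
ft_force: [-3.2, 1.0, 8.8]
finger_gap: 0.021
grasp_force: 60.4
```

Collar seated. Release and rise.

>>> {"api": "carry_out", "payload": {"steps": [[0,0,0,0,0,0],[0,0,0,0,0,0],[0,0,0,0,0,0],[0,0,0,0,0,0],[0,0,0,0,0,0],[0,0,0,0,0,0],[0,0,0,0,0,0],[0,0,0,0,0,0]], "jaw": 0}}

```text
time_s: 29.02
tool_pos: [0.5531, -0.3527, 0.1454]
tcp_rot: [180.0, 0.0, 57.8]
ft_force: [0.0, -0.4, -0.1]
finger_gap: 0.085
grasp_force: 0.0
```

>>> {"api": "carry_out", "payload": {"steps": [[0,0,-10,0,0,0],[0,0,-20,0,0,0],[0,0,-40,0,0,0],[0,0,-40,0,0,0],[0,0,-40,0,0,0],[0,0,-40,0,0,0],[0,0,-20,0,0,0],[0,0,0,0,0,0],[0,0,0,0,0,0],[0,0,0,0,0,0]]}}

```text
time_s: 30.28
tool_pos: [0.5528, -0.3525, 0.3542]
tcp_rot: [-179.9, 0.0, 57.8]
ft_force: [-0.8, 0.2, -0.7]
finger_gap: 0.0853
grasp_force: 0.0
```

```bash
python3 - <<'E'
from h import *
s=r.snapshot("wrist");b=r.snapshot("side")
print(proj(s,[[.5532,-.3527,.2],[.5532,-.3527,.083]])*.625)
save(np.hstack([cv2.resize(s["image"],(400,300)),cv2.resize(b["image"][130:430,120:520],(400,300))]),"w6.png")
E
```

```text
[[199.31932094 141.65159791]
 [199.14805362 127.26835322]]
```

View pics/w6.png

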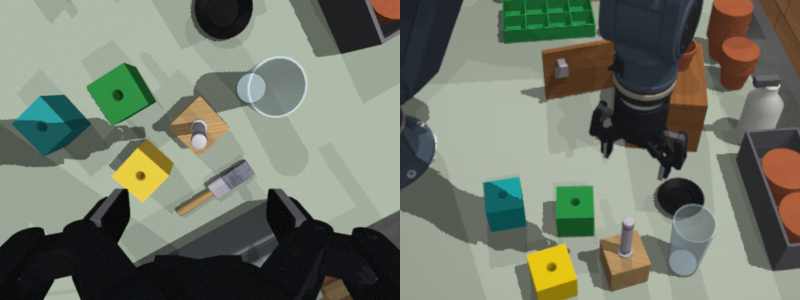

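The dibber stands upright in its wooden block, at (199,130) in the left wrist half. The door stands wide open at (575,70), and nothing else has moved.

```bash
python3 -c "
from station import r
print(r.hand_in())"
```

```text
the job is handed in; nothing more can be done
None
```

The job is handed in, though no verdict came back: I pressed the latch and swung the door open to about 70° by eye, then stood the dibber back home in its block, and nothing else looked moved in the last pictures.

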